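One stroke of the ratchet pellet press

ROBOT

A 7-joint arm with a two-finger parallel gripper is mounted at the origin on the work surface. World frame = base frame: x ahead of the robot, y to its left, z up, the work surface at z = 0. Lengths are in m, angles in rad, forces in N, time in s.
With the tool pointing down it reaches from about 0.4 to 0.85 m from the base axis. Payload 10.4 kg.
Tool frame: the origin (TCP) lies at the very end of the fingers, on their centre line; the grasp point (between the pads) lies 19 mm behind it; x points along the fingers, y is the direction in which the jaws open and shut, and the axes are right-handed (so a half turn about x gives the same grasp; the last joint's range is limited). The gripper opens to 85 mm and grips with 20 to 120 N. Pads are 22 mm wide; open, the fingers measure 114 mm over their backs; the gripper's body (76 mm by 85 mm) begins 54 mm behind the grasp point. The pads swing forward as they close: fully open they stand 13 mm farther back than shut.
Start: joints at [1.133, 0.332, -0.065, 1.46, 0.022, 1.35, -0.088], TCP at [0.252, -0.572, 0.193] pointing down, gripper open.
Joint ranges: [-2.6, 2.6], [-0.5, 2.12], [-1.47, 1.34], [0.16, 2.42], [-1.27, 4.41], [0.06, 2.06], [-2.6, 2.6]. Speed limits (rad/s): [2.22, 2.22, 2.79, 2.79, 3.14, 3.14, 3.14].

INTERFACE

Orientations are given as a unit quaternion [x, y, z, w].
In Python, from workcell import monitor, camera, ticket, regions_of gives the robot as it stands.
- The arm moves only by the tool step_arm, never from a script. Its argument "increments" is a list of rows, each a list of 5 numbers: the finger opening in m, from 0 to 0.0854, then the shift along the world's x, y, z in m, then the turn about the world's z in rad. A call has 1 to 12 rows; each row shifts and turns the commanded pose from where the row before left it; what a row does not reach is not made up. A row lasts 1/12 s, in which the tool goes at most 41.7 mm and 7.16 degrees, less where a joint would pass 70% of its speed; a pose out of reach is approached as far as the arm can. A call with a gripper value outside its range is refused whole. The fingers move at their own pace and stop on an object; "force" is the grip in N (left out, the last holds). Time passes only in rows, so rows that do not move let the fingers close. It gives the time, the measured TCP pose, the force and the opening at its end, in the units of the state.
- monitor.get_obs(): the state, without advancing time (a new reading comes with each control period).
- camera(name): name is "scene" or "side" or "wrist"; returns a dict with "color" (420x560x3 uint8, red, green, blue), "range_z" (420x560 float32, m along the optical axis (not along the pixel's ray), 0 where there is no reading), "fx", "fy", "cx", "cy" (pixels), "cam_to_world" (4x4, takes a point from camera to world coordinates). Camera axes: x right, y up, looking along -z (the intrinsics and any distortion apply to the point x, -y, -z); pixel columns grow to the right and rows downward; lengths in m; the calibration is good to about 2 mm. A picture is of the moment at which its call begins.
- ticket.hand_in(): hands the job in, once; it reports no verdict.
Trained networks look in a picture, given as the dict that the camera call returned (one of the last four; its "shot" number tells which), for a name from the list of things; names that differ only in an ending like _2 or _b are one class to them, and where a whole thing is asked for, a point or a joint stands for the part that bears it (a point fixed in the world has none). Each returns a list of dicts, best first, with "p" (0 to 1); they miss things now and then, are a little off and sometimes report something else, mostly with a low value. They report only what shows in the picture. A call takes as long as a camera call.
- regions_of(picture, query): "region" (420x560 bool, what is visible of it) and "centre" ([row, column] in pixels, amid what is visible of it).
The state is a dict: "clock": time; "joint_pos": joint angles; "joint_velocities": joint speeds; "tau": joint torques, N m; "position": TCP position; "ee_rot": TCP orientation; "ft_force": force on the tool from outside, world axes, zero at the start; "torque": the same for the moment, N m; "grip_width": opening from 0.0 (shut) to 1.0 (fully open).
Only numpy, scipy, OpenCV 4.12 (cv2) and the standard library are available. Lean on these libraries where they do the work, as an engineer would, in place of code of your own. Each camera call takes 0.05 s, during which the arm holds its last target. There are 200 camera calls.

TASK

Give the sample in the press with the yellow knob one stroke: raise its ram by the yellow knob, click by click, until it hangs by itself on the top notch with your hand off it, then push the yellow release paddle down and keep it down until the ram has sunk right on to the die, and let go. Leave the press with the blue knob as it is.

Things in the scene. Friction and masses are not known exactly. Their poses are not given: they have to be found in the camera images.
- yellow_knob (a point): Centre of the upright yellow knob (32 mm across, 36 mm high) on top of the target press's ram rail; 228 mm over the bench plus the ram's height. Its axes are the press's: z up, y from the rail out to the release paddle. Grey press fixed to the bench, base 120 (x) x 110 mm, crossbar top 144 mm up. Under the knob a 5 mm stem, then a 20 mm square rail; beside it nothing reaches above 190 mm.
- yellow_paddle (a point): Centre of the top of the yellow release paddle (34 x 34 x 6 mm), at rest 100 mm from the knob's axis along the press's y and 162 mm up, free below. Its lever pivots 76 mm inward. Pushed straight down 18 to 28 mm (3 to 4 N; stop at 31 mm) it pulls the pawl off the teeth, and the ram sinks by itself within a second. Let go, it springs back and the pawl catches the next tooth.
- yellow_ram (a joint): Height of the target press's ram in m: 0 = on the die, 0.064 = upper stop. Five teeth: the pawl holds it by itself at about 0.010, 0.020, 0.030, 0.040 and 0.050 (top notch). Raised a little past a notch (for the top one to 0.052 to 0.062) and let go, it settles on it. It slides straight up with 8 to 15 N and cannot go down while the pawl is in.
- blue_knob (a point): Centre of the blue knob of the other press, of the same build but with a blue knob and paddle, its ram parked on its second notch: to be left as it is.

How it is judged:
By the outcome, as a careful person would: the job done as asked, in the order asked, and still so for the second after the job is handed in, with the robot touching nothing.
It also fails if it takes over 42 s, if anything falls off the work surface, if the arm or the gripper's body presses on something with over 40 N, if the wrist force passes 120 N, or if a joint passes its speed limit or range.

## Working session

There is one attempt and no reset: what is moved stays moved. The work goes in short steps, Python scripts to look and compute and a tool call to move; the robot and the scene stay as the last step left them, time stands still between calls to the robot, and variables do not carry over. Pictures are saved under pics/ and viewed, about 8 in all and at most 12, crops included, and the job is handed in when it is done.

Besides the shell and the picture viewer there is one more tool, called after "Emit:" as name([rows], argument=value, ...), one row to a line, values as JSON. step_arm: Moves the arm, as the interface text tells. Its arguments: {"type":"object","properties":{"increments":{"type":"array"},"force":{"type":"number"}},"required":["increments"]}

```bash
mkdir -p pics; ls; cat > h.py <<'E'
import numpy as np, cv2
from workcell import monitor, camera, ticket, regions_of
def pts(p,mask=None):
    z=p["range_z"]; m=(z>0) if mask is None else (mask&(z>0))
    r,c=np.nonzero(m); d=z[r,c]
    P=np.stack([(c-p["cx"])/p["fx"]*d,-(r-p["cy"])/p["fy"]*d,-d,np.ones_like(d)])
    return (p["cam_to_world"]@P)[:3].T
def save(p,n): cv2.imwrite("pics/"+n,p["color"][:,:,::-1])
E
python3 - <<'E'
from h import *
for n in("scene","side"):
    p=camera(n); save(p,n+"1.png"); print(n,p.keys(),p["cam_to_world"][:3,3].round(3))
    for q in("yellow_knob","yellow_paddle","blue_knob"):
        for r in regions_of(p,q)[:2]:
            P=pts(p,r["region"]); print(q,round(r["p"],2),r["centre"],r["region"].sum(),np.median(P,0).round(3) if len(P) else 0,P.min(0).round(3),P.max(0).round(3))
o=monitor.get_obs();print(o)
E
```

```text
pics
scene dict_keys(['color', 'range_z', 'fx', 'fy', 'cx', 'cy', 'cam_to_world', 'shot']) [ 1.068 -0.039  0.767]
yellow_knob 0.74 [201.8, 177.5] 1169 [ 0.544 -0.233  0.201] [ 0.232 -0.354  0.   ] [ 0.563 -0.21   0.269]
yellow_paddle 0.92 [223.2, 224.2] 479 [ 0.556 -0.154  0.156] [ 0.43  -0.222 -0.   ] [ 0.583 -0.122  0.187]
blue_knob 0.88 [223.8, 401.8] 1328 [0.586 0.162 0.19 ] [ 0.372  0.141 -0.002] [0.606 0.28  0.269]
side dict_keys(['color', 'range_z', 'fx', 'fy', 'cx', 'cy', 'cam_to_world', 'shot']) [0.186 0.516 0.69 ]
yellow_knob 0.65 [165.0, 326.3] 917 [ 0.527 -0.227  0.176] [ 0.506 -0.674 -0.003] [ 0.714 -0.207  0.266]
yellow_paddle 0.51 [183.6, 301.7] 262 [ 0.552 -0.152  0.155] [ 0.538 -0.379 -0.002] [ 0.669 -0.121  0.185]
blue_knob 0.72 [254.0, 199.5] 1500 [0.569 0.178 0.187] [ 0.52  -0.017 -0.001] [0.757 0.204 0.267]
{'clock': 0.4, 'joint_pos': array([ 1.13338609,  0.33228956, -0.06468704,  1.46020649,  0.02159445,
        1.34993116, -0.08850095]), 'joint_velocities': array([-0.00030394, -0.00284712, -0.0017971 , -0.00188889,  0.00042932,
        0.00094623,  0.00035925]), 'tau': array([ 1.70396111e-04, -6.24555874e+01,  4.96224524e-02, -3.91377425e+01,
        1.65099342e-02,  3.69756875e-03,  1.00153866e-04]), 'position': array([ 0.25187476, -0.57195054,  0.19273063]), 'ee_rot': array([-0.6919452 , -0.14565443,  0.69196101, -0.14555612]), 'ft_force': array([-0.87929744, -0.06591856,  0.7106251 ]), 'torque': array([-0.00100395, -0.02416448, -0.01926769]), 'grip_width': 0.9977997713658394}
```

View pics/scene1.png

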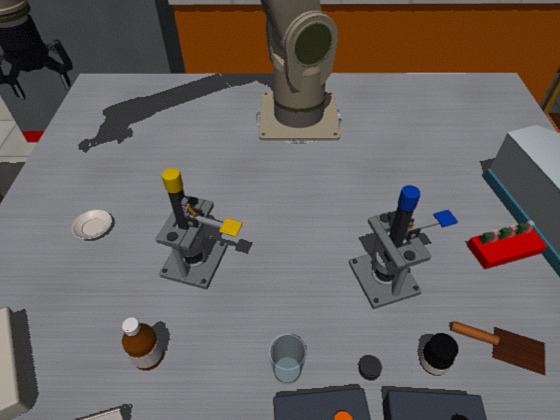

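View pics/side1.png

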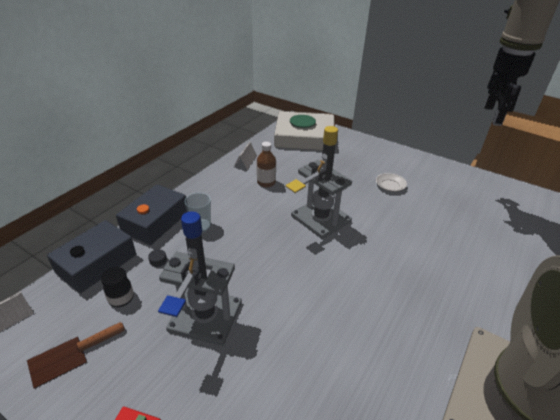

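```bash
cat >> h.py <<'E'
def yellow(p):
    h=cv2.cvtColor(p["color"],cv2.COLOR_RGB2HSV)
    return (h[...,0]>20)&(h[...,0]<35)&(h[...,1]>120)&(h[...,2]>80)
E
python3 - <<'E'
from h import *
from scipy.spatial.transform import Rotation as R
for n in("scene","side"):
    p=camera(n); m=yellow(p).astype(np.uint8)
    k,l,s,c=cv2.connectedComponentsWithStats(m)
    for i in range(1,k):
        if s[i,4]<60: continue
        P=pts(p,cv2.erode((l==i).astype(np.uint8),np.ones((3,3)))>0)
        P=P[P[:,2]>0.1]
        if len(P)<10: continue
        t=np.percentile(P[:,2],95); T=P[P[:,2]>t-.006]
        print(n,s[i],np.median(P,0).round(3),P.min(0).round(3),P.max(0).round(3),'top',len(T),T.mean(0).round(4),((T.min(0)+T.max(0))/2).round(4))
        if len(T)>30: print(cv2.minAreaRect((T[:,:2]*1000).astype(np.float32)))
print(R.from_quat(monitor.get_obs()["ee_rot"]).as_matrix().round(3))
E
```

```text
scene [162 168  19  25 375] [ 0.546 -0.236  0.263] [ 0.523 -0.251  0.236] [ 0.552 -0.225  0.269] top 160 [ 0.5391 -0.2374  0.2657] [ 0.5374 -0.2384  0.2651]
((537.9058837890625, -237.6112823486328), (27.814128875732422, 25.902509689331055), 30.519983291625977)
scene [219 218  23  19 277] [ 0.564 -0.142  0.156] [ 0.547 -0.159  0.153] [ 0.58  -0.125  0.16 ] top 197 [ 0.5643 -0.1424  0.1562] [ 0.5634 -0.1423  0.1566]
((563.6240234375, -142.48397827148438), (28.78436279296875, 30.180706024169922), 73.94854736328125)
side [324 126  14  19 211] [ 0.529 -0.225  0.256] [ 0.519 -0.241  0.236] [ 0.541 -0.22   0.267] top 56 [ 0.5306 -0.2299  0.2638] [ 0.5304 -0.2313  0.2631]
((531.205810546875, -230.37353515625), (20.20079231262207, 20.1480655670166), 29.478208541870117)
side [286 180  19  12 134] [ 0.561 -0.139  0.154] [ 0.547 -0.155  0.15 ] [ 0.577 -0.125  0.157] top 76 [ 0.5612 -0.1393  0.1545] [ 0.5618 -0.1397  0.1543]
((561.6863403320312, -139.9764862060547), (27.27985191345215, 25.08012580871582), 74.14601135253906)
[[ 0.     0.403 -0.915]
 [-0.    -0.915 -0.403]
 [-1.     0.    -0.   ]]
```

Scene: yellow knob at px (173,180), paddle (231,227); press y axis points at ~74.5° in world. Knob ≈ (0.536,-0.238), top ≈ 0.266, so the ram is at about 0.02; the paddle distance checks at 99 mm.

Emit:
step_arm([
  [0.085,0,0,0.04,0],
  [0.085,0,0,0.04,0],
  [0.085,0.01,0.01,0.035,0],
  [0.085,0.024,0.03,0,0],
  [0.085,0.024,0.03,0,0],
  [0.085,0.024,0.03,0,0],
  [0.085,0.024,0.03,0,0],
  [0.085,0.024,0.03,0,0],
  [0.085,0.024,0.03,0,0],
  [0.085,0.024,0.03,0,0],
  [0.085,0.024,0.03,0,0],
  [0.085,0.024,0.03,0,0],
], force=60)

```text
clock: 1.5
position: [0.4787, -0.2904, 0.3082]
ee_rot: [0.692, 0.145, -0.692, 0.146]
ft_force: [1.1, -0.8, 0.4]
grip_width: 0.998
```

Emit:
step_arm([
  [0.085,0.024,0.025,0,0],
  [0.085,0.024,0.02,0,0],
  [0.085,0.01,0.01,0,0],
  [0.085,0,0,0,0],
  [0.085,0,0,0,0],
])

```text
clock: 1.92
position: [0.5362, -0.2365, 0.3077]
ee_rot: [-0.692, -0.146, 0.692, -0.146]
ft_force: [-2.3, -0.7, -0.5]
grip_width: 0.995
```

```bash
cat > k.py <<'E'
from h import *
import sys
from scipy.optimize import least_squares
for n in sys.argv[1:]:
    p=camera(n); save(p,n+"_%d.png"%p["shot"]); m=yellow(p).astype(np.uint8)
    k,l,s,c=cv2.connectedComponentsWithStats(m)
    print(n,p["shot"],p["cam_to_world"][:3,3].round(3))
    for i in range(1,k):
        if s[i,4]<60: continue
        P=pts(p,cv2.erode((l==i).astype(np.uint8),np.ones((3,3)))>0); P=P[P[:,2]>0.1]
        if len(P)<10: continue
        t=np.percentile(P[:,2],95); T=P[P[:,2]>t-.006]
        print(s[i],'zmin/max',P[:,2].min().round(3),P[:,2].max().round(3),'top',len(T),T.mean(0).round(4),cv2.minAreaRect((T[:,:2]*1000).astype(np.float32)))
o=monitor.get_obs(); print(o["clock"],o["position"].round(4),o["ft_force"].round(2),o["grip_width"])
E
python3 k.py wrist scene
```

```text
wrist 5 [ 0.613 -0.203  0.488]
[190 109  41  43 948] zmin/max 0.152 0.158 top 780 [ 0.5639 -0.1426  0.1549] ((563.6654052734375, -142.73348999023438), (30.188243865966797, 30.217525482177734), 73.49342346191406)
[ 262  193   37   45 1281] zmin/max 0.236 0.267 top 954 [ 0.5371 -0.2377  0.2648] ((536.408203125, -238.17848205566406), (27.706867218017578, 28.799020767211914), 82.80228424072266)
scene 6 [ 1.068 -0.039  0.767]
[162 168  19  25 377] zmin/max 0.237 0.269 top 156 [ 0.5389 -0.2376  0.2657] ((538.030029296875, -238.1230926513672), (26.73924446105957, 26.123207092285156), 32.89634323120117)
[219 218  23  19 276] zmin/max 0.153 0.16 top 195 [ 0.5643 -0.1425  0.1561] ((564.3353881835938, -142.4556884765625), (28.634946823120117, 30.901344299316406), 74.48361206054688)
2.0167 [ 0.5352 -0.2382  0.3079] [ 0.49  0.42 -0.06] 0.9952222502206802
```

Emit:
step_arm([
  [0.085,0.001,0,-0.03,0],
  [0.085,0,0,-0.03,0],
  [0.085,0,0,-0.018,0],
  [0.085,0,0,0,0],
  [0.03,0,0,0,0],
  [0.02,0,0,0,0],
  [0.02,0,0,0,0],
  [0.02,0,0,0,0],
  [0.02,0,0,0,0],
  [0.02,0,0,0,0],
  [0.02,0,0,0,0],
], force=60)

```text
clock: 2.93
position: [0.537, -0.237, 0.2301]
ee_rot: [0.692, 0.146, -0.692, 0.146]
ft_force: [-0.4, 0.3, 0.2]
grip_width: 0.231
```

```bash
python3 k.py scene wrist; ls pics
```

```text
scene 7 [ 1.068 -0.039  0.767]
[163 168  18  25 336] zmin/max 0.237 0.269 top 108 [ 0.5401 -0.2353  0.2657] ((538.42626953125, -236.8179168701172), (27.567903518676758, 20.87574005126953), 9.868456840515137)
[219 218  23  19 276] zmin/max 0.153 0.159 top 196 [ 0.5643 -0.1425  0.1562] ((563.7560424804688, -142.5021209716797), (28.460519790649414, 31.090869903564453), 73.82675170898438)
wrist 8 [ 0.614 -0.204  0.411]
[ 163  109   53   55 1584] zmin/max 0.152 0.158 top 1364 [ 0.564  -0.1428  0.1549] ((563.6589965820312, -142.70570373535156), (31.160709381103516, 31.383508682250977), 73.64955139160156)
[ 259  226   45   67 2340] zmin/max 0.235 0.267 top 1503 [ 0.538  -0.2369  0.2647] ((536.5419921875, -237.66635131835938), (28.456655502319336, 21.987035751342773), 20.848466873168945)
3.0333 [ 0.5369 -0.237   0.2299] [0.15 0.41 0.26] 0.23338762999085658
scene1.png
scene_6.png
scene_7.png
side1.png
wrist_5.png
wrist_8.png
```

```bash
python3 -c "
import cv2,numpy as np
a=cv2.imread('pics/scene_7.png')[130:270,120:280];b=cv2.imread('pics/wrist_8.png')
cv2.imwrite('pics/c1.png',np.hstack([cv2.resize(a,(400,350)),cv2.resize(b,(400,350))]))"
```

```text
(no output)
```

View pics/c1.png

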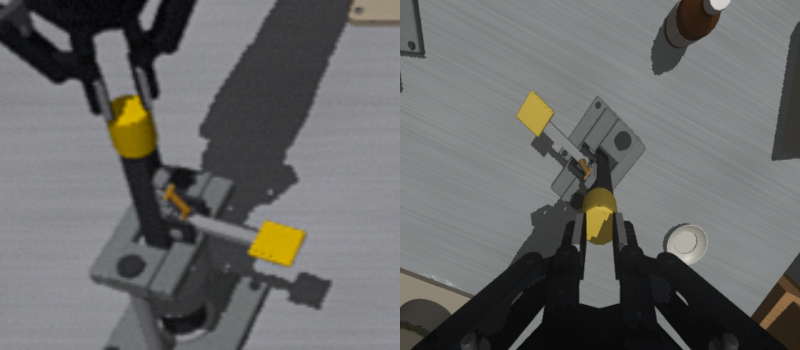

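The picture shows the fingertips at the knob, but the opening equals the commanded 20 mm, so it's unclear whether the knob is held. I'll measure the fingertips in depth.

```bash
python3 - <<'E'
from h import *
p=camera("scene"); z=p["range_z"]; h=cv2.cvtColor(p["color"],cv2.COLOR_RGB2HSV)
cv2.imwrite("pics/c2.png",cv2.resize(p["color"][140:210,140:210,::-1],(560,560),interpolation=0))
P=pts(p,np.ones(z.shape,bool)&(z>=0)) if (z>0).all() else None
r,c=np.nonzero(z>0); W=pts(p)
d=np.hypot(W[:,0]-.537,W[:,1]+.237)
m=(d<.04)&(W[:,2]>.21)&(W[:,2]<.33)
o=np.array([np.cos(np.deg2rad(-66.2)),np.sin(np.deg2rad(-66.2))])
y=(W[:,:2]-[.537,-.237])@o; Y=yellow(p)[r,c]
for lo in np.arange(.21,.33,.01):
    for nm,s in(("yel",Y),("oth",~Y)):
        k=m&s&(W[:,2]>=lo)&(W[:,2]<lo+.01)
        if k.any(): print(nm,lo.round(2),k.sum(),"jaw coord",np.sort(y[k].round(3))[[0,k.sum()//4,k.sum()//2,3*k.sum()//4,-1]])
E
```

```text
oth 0.21 59 jaw coord [-0.014 -0.006  0.001  0.008  0.014]
oth 0.22 43 jaw coord [-0.014 -0.004  0.001  0.007  0.014]
yel 0.23 36 jaw coord [-0.009 -0.002  0.004  0.01   0.015]
oth 0.23 14 jaw coord [-0.013 -0.01  -0.007 -0.001  0.007]
yel 0.24 70 jaw coord [-0.014 -0.004  0.004  0.01   0.016]
oth 0.24 10 jaw coord [-0.016 -0.015 -0.012 -0.011 -0.011]
yel 0.25 63 jaw coord [-0.01  -0.004  0.003  0.01   0.015]
oth 0.25 11 jaw coord [-0.016 -0.015 -0.013 -0.012 -0.01 ]
yel 0.26 166 jaw coord [-0.014 -0.005  0.     0.005  0.014]
oth 0.26 12 jaw coord [-0.015 -0.012 -0.001  0.009  0.014]
yel 0.27 1 jaw coord [-0.01 -0.01 -0.01 -0.01 -0.01]
oth 0.27 47 jaw coord [-0.022 -0.015 -0.01   0.015  0.022]
oth 0.28 76 jaw coord [-0.024 -0.016 -0.01   0.016  0.023]
oth 0.29 83 jaw coord [-0.024 -0.015  0.011  0.017  0.023]
oth 0.3 83 jaw coord [-0.028 -0.015 -0.01   0.014  0.024]
oth 0.31 128 jaw coord [-0.037 -0.022  0.012  0.023  0.039]
oth 0.32 262 jaw coord [-0.039 -0.029  0.012  0.029  0.039]
```

View pics/c2.png

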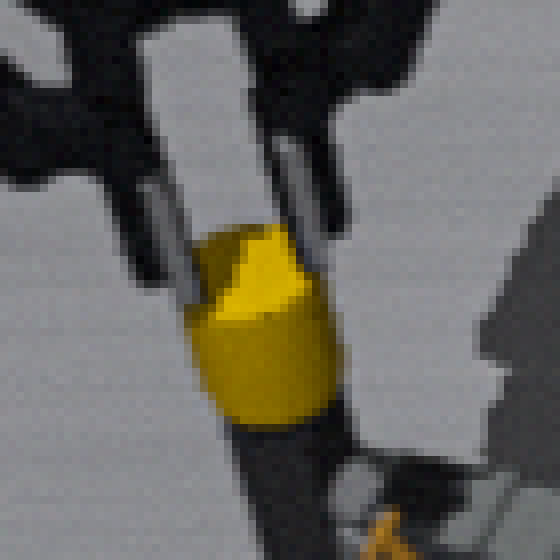

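Picture c2: fingertips (px ~ (163,178) and (180,174) in scene) sit just above the knob's top, gap ~20 mm, so the knob is not held. Camera and TCP heights disagree by ~40 mm; checking this.

```bash
python3 - <<'E'
from h import *
o=np.array([np.cos(np.deg2rad(-66.2)),np.sin(np.deg2rad(-66.2))]); q=np.array([-o[1],o[0]])
for n in("scene","side","wrist"):
    p=camera(n); r,c=np.nonzero(p["range_z"]>0); W=pts(p); Y=yellow(p)[r,c]
    y=(W[:,:2]-[.537,-.237])@o; x=(W[:,:2]-[.537,-.237])@q
    print(n,"bench z near",np.median(W[(np.hypot(x,y)>.15)&(np.hypot(x,y)<.25)&(abs(W[:,2])<.03),2]).round(4))
    for lo in np.arange(.225,.31,.01):
        for s in(-1,1):
            k=(~Y)&(y*s>.005)&(y*s<.03)&(abs(x)<.03)&(W[:,2]>=lo)&(W[:,2]<lo+.01)
            if k.sum()>3: print(" ",lo.round(3),s,k.sum(),"y",np.percentile(y[k],[5,50,95]).round(3),"x",np.percentile(x[k],[5,50,95]).round(3))
E
```

```text
scene bench z near 0.001
  0.225 -1 4 y [-0.011 -0.008 -0.005] x [0.007 0.009 0.01 ]
  0.235 -1 11 y [-0.015 -0.011 -0.008] x [0.002 0.008 0.011]
  0.245 -1 8 y [-0.016 -0.014 -0.011] x [-0.002  0.005  0.008]
  0.255 -1 9 y [-0.014 -0.013 -0.011] x [0.003 0.006 0.008]
  0.265 -1 7 y [-0.02  -0.014 -0.011] x [-0.003  0.011  0.012]
  0.265 1 10 y [0.009 0.012 0.016] x [-0.003  0.009  0.011]
  0.275 -1 37 y [-0.022 -0.015 -0.01 ] x [0.003 0.01  0.012]
  0.275 1 32 y [0.011 0.016 0.022] x [0.006 0.01  0.012]
  0.285 -1 42 y [-0.023 -0.016 -0.01 ] x [-0.004  0.009  0.012]
  0.285 1 43 y [0.011 0.017 0.023] x [0.005 0.009 0.013]
  0.295 -1 41 y [-0.023 -0.016 -0.01 ] x [0.004 0.008 0.012]
  0.295 1 39 y [0.011 0.017 0.022] x [0.006 0.008 0.012]
  0.305 -1 49 y [-0.027 -0.016 -0.011] x [-0.006  0.01   0.013]
  0.305 1 42 y [0.01  0.017 0.028] x [0.003 0.011 0.013]
side bench z near -0.0006
  0.225 -1 11 y [-0.016 -0.013 -0.008] x [-0.015 -0.003  0.01 ]
  0.235 -1 9 y [-0.008 -0.006 -0.006] x [-0.018  0.011  0.012]
  0.245 -1 5 y [-0.01  -0.006 -0.005] x [-0.018 -0.016  0.012]
  0.255 -1 8 y
[... 682 characters left out ...]
.007  0.009]
  0.255 1 15 y [0.006 0.011 0.014] x [-0.016  0.006  0.008]
  0.265 -1 82 y [-0.019 -0.01  -0.01 ] x [-0.008  0.008  0.012]
  0.265 1 78 y [0.01  0.01  0.018] x [-0.009  0.007  0.012]
  0.275 -1 309 y [-0.022 -0.015 -0.01 ] x [-0.002  0.008  0.012]
  0.275 1 308 y [0.01  0.015 0.023] x [-0.003  0.008  0.012]
  0.285 -1 369 y [-0.022 -0.015 -0.01 ] x [-0.003  0.008  0.012]
  0.285 1 372 y [0.01  0.015 0.023] x [-0.002  0.008  0.012]
  0.295 -1 423 y [-0.022 -0.012 -0.01 ] x [-0.007  0.01   0.012]
  0.295 1 421 y [0.01  0.013 0.023] x [-0.007  0.01   0.012]
  0.305 -1 716 y [-0.028 -0.014 -0.01 ] x [-0.006  0.009  0.014]
  0.305 1 705 y [0.011 0.015 0.028] x [-0.006  0.009  0.014]
```

All three cameras agree: bench at 0, fingertips at ~0.268, knob 0.230–0.266 (36 mm, as stated). The reported TCP is therefore ~38 mm lower than the real fingertips. I'll go by the cameras: open, descend 38 mm more, then close.

Emit:
step_arm([
  [0.085,0,0,0,0],
  [0.085,0,0,0,0],
  [0.085,0,0,0,0],
  [0.085,0,0,0,0],
  [0.085,0,0,0,0],
  [0.085,0,0,0,0],
  [0.085,0,0,-0.02,0],
  [0.085,0,0,-0.018,0],
  [0.085,0,0,0,0],
], force=60)

```text
clock: 3.98
position: [0.5352, -0.2365, 0.1884]
ee_rot: [-0.691, -0.147, 0.693, -0.145]
ft_force: [0.2, 0.2, -1.4]
grip_width: 0.994
```

Emit:
step_arm([
  [0.02,0,0,0,0],
  [0.02,0,0,0,0],
  [0.02,0,0,0,0],
  [0.02,0,0,0,0],
  [0.02,0,0,0,0],
  [0.02,0,0,0,0],
  [0.02,0,0,0,0],
  [0.02,0,0,0,0],
])

```text
clock: 4.65
position: [0.5373, -0.237, 0.1928]
ee_rot: [0.692, 0.145, -0.692, 0.146]
ft_force: [-0.6, 1.2, 6.1]
grip_width: 0.358
```

```bash
python3 k.py scene wrist
```

```text
scene 13 [ 1.068 -0.039  0.767]
[162 168  21  25 364] zmin/max 0.236 0.268 top 145 [ 0.5395 -0.2365  0.2655] ((537.734619140625, -236.99661254882812), (27.374284744262695, 24.379009246826172), 7.872564792633057)
[219 218  23  19 277] zmin/max 0.153 0.159 top 197 [ 0.5641 -0.1424  0.156 ] ((563.5962524414062, -142.4239044189453), (28.723861694335938, 30.295684814453125), 74.48284149169922)
wrist 14 [ 0.614 -0.203  0.374]
[ 144  109   61   64 2130] zmin/max 0.152 0.158 top 1877 [ 0.5641 -0.1429  0.1547] ((563.6827392578125, -142.8252410888672), (31.618335723876953, 31.710426330566406), 73.89459228515625)
[ 245  252   67   89 4485] zmin/max 0.233 0.267 top 2982 [ 0.5379 -0.2371  0.2644] ((536.3199462890625, -237.71270751953125), (29.848644256591797, 27.594280242919922), 32.72673797607422)
4.75 [ 0.5373 -0.237   0.1928] [-1.32  0.73  6.27] 0.35601025784601814
```

Gripped. Now raising, in ~3 mm increments.

Emit:
step_arm([
  [0.02,0,0,0.003,0],
  [0.02,0,0,0.003,0],
  [0.02,0,0,0.003,0],
  [0.02,0,0,0.003,0],
  [0.02,0,0,0,0],
  [0.02,0,0,0,0],
])

```text
clock: 5.25
position: [0.5372, -0.237, 0.2035]
ee_rot: [0.692, 0.146, -0.692, 0.146]
ft_force: [4.9, -1.0, -4.3]
grip_width: 0.356
```

```bash
python3 k.py scene wrist
```

```text
scene 15 [ 1.068 -0.039  0.767]
[161 164  19  25 370] zmin/max 0.247 0.279 top 148 [ 0.5397 -0.2363  0.2763] ((537.7021484375, -237.05258178710938), (26.59722137451172, 23.96381378173828), 25.24323272705078)
[219 218  23  19 277] zmin/max 0.152 0.16 top 196 [ 0.564  -0.1425  0.1558] ((563.1893310546875, -142.44937133789062), (29.307641983032227, 30.397476196289062), 74.08141326904297)
wrist 16 [ 0.614 -0.204  0.384]
[ 151  109   58   61 1942] zmin/max 0.152 0.158 top 1703 [ 0.5641 -0.1429  0.1548] ((563.6740112304688, -142.7747802734375), (31.38315773010254, 31.315738677978516), 73.94600677490234)
[ 246  251   66   90 4435] zmin/max 0.244 0.277 top 2960 [ 0.5379 -0.2371  0.2751] ((536.4332885742188, -237.7333221435547), (29.462444305419922, 28.121919631958008), 13.896804809570312)
5.35 [ 0.5372 -0.237   0.2037] [ 5.42 -1.21 -5.79] 0.36027665898436245
```

Emit:
step_arm([
  [0.02,0,0,0.003,0],
  [0.02,0,0,0.003,0],
  [0.02,0,0,0.003,0],
  [0.02,0,0,0.003,0],
  [0.02,0,0,0.003,0],
  [0.02,0,0,0.003,0],
  [0.02,0,0,0.003,0],
  [0.02,0,0,0.003,0],
  [0.02,0,0,0.002,0],
  [0.02,0,0,0,0],
  [0.02,0,0,0,0],
])

```text
clock: 6.27
position: [0.5372, -0.2369, 0.2295]
ee_rot: [0.692, 0.146, -0.692, 0.146]
ft_force: [6.6, -1.2, -7.5]
grip_width: 0.358
```

```bash
python3 k.py scene wrist
```

```text
scene 17 [ 1.068 -0.039  0.767]
[158 152  20  26 391] zmin/max 0.273 0.305 top 144 [ 0.5406 -0.236   0.3019] ((537.679931640625, -237.04855346679688), (25.852584838867188, 24.53285789489746), 85.68643951416016)
[219 216  23  18 272] zmin/max 0.16 0.166 top 194 [ 0.5644 -0.1426  0.1631] ((564.4851684570312, -142.35195922851562), (30.16810417175293, 31.008380889892578), 71.68372344970703)
wrist 18 [ 0.614 -0.203  0.41 ]
[ 160  109   54   57 1695] zmin/max 0.159 0.164 top 1471 [ 0.564  -0.1429  0.1618] ((563.7007446289062, -142.90887451171875), (31.564655303955078, 31.376266479492188), 73.51055145263672)
[ 246  251   66   90 4441] zmin/max 0.269 0.304 top 2934 [ 0.5381 -0.2369  0.3009] ((536.6347045898438, -237.65599060058594), (29.350751876831055, 28.073955535888672), 11.415939331054688)
6.3667 [ 0.5372 -0.237   0.2294] [ 5.36 -1.17 -7.35] 0.3591277837165641
```

Ram ≈ 0.056. Release.

Emit:
step_arm([
  [0.085,0,0,0,0],
  [0.085,0,0,0,0],
  [0.085,0,0,0,0],
  [0.085,0,0,0,0],
  [0.085,0,0,0,0],
  [0.085,0,0,0,0],
  [0.085,0,0,0.03,0],
  [0.085,0,0,0.04,0],
  [0.085,0,0,0.02,0],
  [0.085,0,0,0,0],
])

```text
clock: 7.2
position: [0.5385, -0.2374, 0.3254]
ee_rot: [0.694, 0.144, -0.69, 0.147]
ft_force: [0.9, 1.0, -0.6]
grip_width: 0.996
```

```bash
python3 k.py scene wrist
```

```text
scene 19 [ 1.068 -0.039  0.767]
[158 155  20  26 407] zmin/max 0.266 0.299 top 167 [ 0.5393 -0.2372  0.2961] ((538.3927001953125, -237.24319458007812), (26.567209243774414, 25.448482513427734), 51.376914978027344)
[219 216  23  18 269] zmin/max 0.16 0.166 top 191 [ 0.5641 -0.1425  0.163 ] ((563.7064819335938, -142.44989013671875), (28.746267318725586, 30.801509857177734), 73.86499786376953)
wrist 20 [ 0.614 -0.203  0.504]
[191 111  40  41 910] zmin/max 0.159 0.164 top 749 [ 0.5638 -0.1428  0.1618] ((563.5645141601562, -142.76914978027344), (30.140663146972656, 30.633041381835938), 73.3054428100586)
[ 259  200   40   47 1438] zmin/max 0.268 0.297 top 1071 [ 0.5373 -0.2377  0.2951] ((536.7119140625, -238.0153045654297), (28.382291793823242, 28.221923828125), 17.729503631591797)
7.3 [ 0.5373 -0.2371  0.3206] [ 0.43  0.75 -0.46] 1.0023431223419725
```

Ram top settled at 0.296 → ram 0.050, top notch, hand off. Paddle at (0.564,-0.1427), top 0.162. Moving over it with the jaws closing, turned so the jaw axis is along press x.

Emit:
step_arm([
  [0,0.003,0.0105,0.01,0.11],
  [0,0.003,0.0105,0,0.11],
  [0,0.003,0.0105,0,0.11],
  [0,0.003,0.0105,0,0.11],
  [0,0.003,0.0105,0,0.11],
  [0,0.003,0.0105,0,0.11],
  [0,0.003,0.0105,0,0.11],
  [0,0.003,0.0105,0,0.11],
  [0,0.0027,0.0105,0,0],
  [0,0,0,0,0],
  [0,0,0,0,0],
])

```text
clock: 8.22
position: [0.5634, -0.1422, 0.3292]
ee_rot: [-0.564, -0.426, 0.565, -0.425]
ft_force: [-0.2, -0.2, -0.4]
grip_width: -0.001
```

Emit:
step_arm([
  [0,0,0,-0.04,0],
  [0,0,0,-0.04,0],
  [0,0,0,-0.04,0],
  [0,0,0,-0.04,0],
  [0,0,0,-0.018,0],
  [0,0,0,0,0],
  [0,0,0,0,0],
])

```text
clock: 8.8
position: [0.5631, -0.1433, 0.1517]
ee_rot: [-0.564, -0.426, 0.565, -0.425]
ft_force: [-0.0, -0.0, 1.6]
grip_width: 0.003
```

```bash
python3 - <<'E'
from h import *
o=monitor.get_obs(); print(o["clock"],o["position"].round(4),o["ft_force"].round(2),o["grip_width"],o["joint_pos"].round(2))
y0=o["position"]
for n in("scene","side"):
    p=camera(n); W=pts(p); r,c=np.nonzero(p["range_z"]>0); Y=yellow(p)[r,c]
    if n=="scene": cv2.imwrite("pics/c3.png",cv2.resize(p["color"][130:290,120:300,::-1],(720,640)))
    d=np.hypot(*(W[:,:2]-y0[:2]).T)
    for lo in np.arange(.16,.24,.008):
        k=(~Y)&(d<.03)&(W[:,2]>=lo)&(W[:,2]<lo+.008)
        if k.any(): print(n,lo.round(3),k.sum(),W[k].min(0).round(3),W[k].max(0).round(3))
    k=Y&(d<.05)&(W[:,2]>.1)&(W[:,2]<.2); print("paddle",k.sum(),np.median(W[k],0).round(4))
    k=Y&(W[:,2]>.23); print("knob top",np.percentile(W[k,2],95))
E
```

```text
8.8 [ 0.5631 -0.1433  0.1517] [-0.01 -0.02  1.63] 0.0033117603283182046 [ 0.58  0.3  -0.49  1.61  0.15  1.26 -0.22]
scene 0.16 23 [ 0.544 -0.17   0.16 ] [ 0.571 -0.123  0.166]
scene 0.184 1 [ 0.57  -0.139  0.192] [ 0.57  -0.139  0.192]
scene 0.192 15 [ 0.563 -0.142  0.193] [ 0.577 -0.132  0.2  ]
scene 0.2 42 [ 0.561 -0.153  0.2  ] [ 0.578 -0.131  0.208]
scene 0.208 44 [ 0.56  -0.153  0.209] [ 0.578 -0.131  0.216]
scene 0.216 26 [ 0.56  -0.141  0.216] [ 0.577 -0.131  0.224]
scene 0.224 13 [ 0.557 -0.139  0.225] [ 0.577 -0.13   0.232]
scene 0.232 28 [ 0.543 -0.14   0.233] [ 0.582 -0.125  0.24 ]
paddle 254 [ 0.5649 -0.1415  0.1628]
knob top 0.29748730420584724
side 0.16 11 [ 0.543 -0.171  0.16 ] [ 0.581 -0.131  0.163]
side 0.184 2 [ 0.557 -0.146  0.191] [ 0.56  -0.134  0.192]
side 0.192 20 [ 0.552 -0.141  0.192] [ 0.578 -0.13   0.2  ]
side 0.2 39 [ 0.549 -0.145  0.2  ] [ 0.578 -0.129  0.208]
side 0.208 41 [ 0.549 -0.144  0.208] [ 0.577 -0.129  0.216]
side 0.216 42 [ 0.549 -0.144  0.216] [ 0.579 -0.129  0.224]
side 0.224 26 [ 0.551 -0.139  0.224] [ 0.575 -0.128  0.232]
side 0.232 42 [ 0.542 -0.142  0.232] [ 0.591 -0.123  0.24 ]
paddle 118 [ 0.5615 -0.1381  0.1615]
knob top 0.29548535385744534
```

View pics/c3.png

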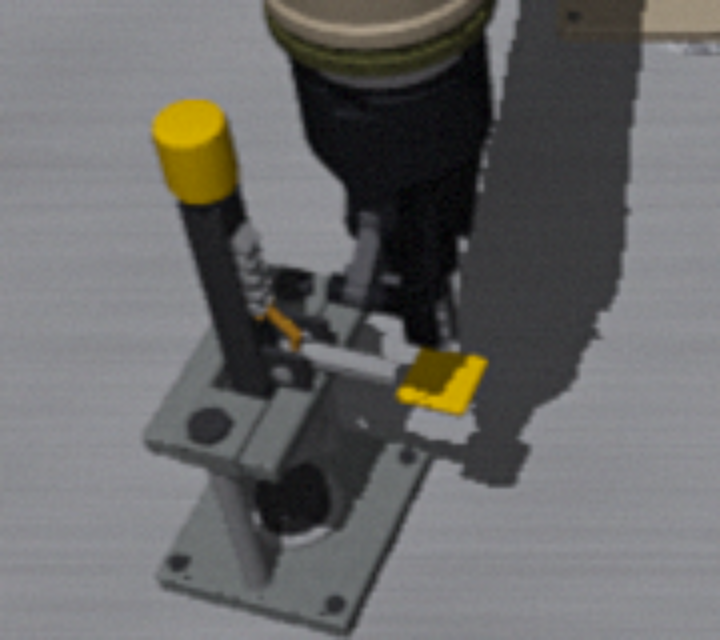

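Picture: closed fingers hover ~28 mm over the paddle, ram still up. Fingertip at 0.191, paddle top 0.162, so pushing down 53 mm gives a ~24 mm press.

Emit:
step_arm([
  [0,0,0,-0.012,0],
  [0,0,0,-0.012,0],
  [0,0,0,-0.01,0],
  [0,0,0,-0.01,0],
  [0,0,0,-0.009,0],
  [0,0,0,0,0],
  [0,0,0,0,0],
  [0,0,0,0,0],
])

```text
clock: 9.57
position: [0.5634, -0.142, 0.099]
ee_rot: [-0.564, -0.427, 0.564, -0.426]
ft_force: [-1.6, 2.2, 2.3]
grip_width: 0.002
```

```bash
python3 k.py scene side
```

```text
scene 23 [ 1.068 -0.039  0.767]
[164 176  19  25 372] zmin/max 0.217 0.25 top 155 [ 0.5388 -0.2368  0.2465] ((536.6779174804688, -237.20046997070312), (27.660001754760742, 24.533227920532227), 8.683601379394531)
[220 229  22  15 135] zmin/max 0.129 0.143 top 23 [ 0.573  -0.1522  0.1382] ((573.3011474609375, -150.6177978515625), (20.526622772216797, 5.514666557312012), 71.0759048461914)
side 24 [0.186 0.516 0.69 ]
[323 134  14  19 222] zmin/max 0.216 0.247 top 66 [ 0.5306 -0.2307  0.2441] ((532.0198974609375, -233.53564453125), (22.92230987548828, 24.901805877685547), 32.67363357543945)
[287 188  18  11  81] zmin/max 0.13 0.14 top 15 [ 0.5527 -0.1388  0.1347] ((552.1249389648438, -138.292236328125), (21.0365047454834, 7.746984958648682), 57.33747100830078)
9.6667 [ 0.5636 -0.1421  0.0992] [-0.96  1.92  2.38] -0.0014161425151541826
```

Emit:
step_arm([
  [0,0,0,0,0],
  [0,0,0,0,0],
  [0,0,0,0,0],
  [0,0,0,0,0],
  [0,0,0,0,0],
  [0,0,0,0,0],
  [0,0,0,0,0],
  [0,0,0,0,0],
  [0,0,0,0,0],
  [0,0,0,0,0],
  [0,0,0,0,0],
  [0,0,0,0,0],
])

```text
clock: 10.67
position: [0.5637, -0.1424, 0.0988]
ee_rot: [0.564, 0.426, -0.564, 0.427]
ft_force: [-0.6, 2.5, 2.2]
grip_width: 0.0
```

```bash
python3 k.py scene side
```

```text
scene 25 [ 1.068 -0.039  0.767]
[164 176  20  25 375] zmin/max 0.216 0.249 top 158 [ 0.5391 -0.2372  0.2464] ((537.6918334960938, -238.25250244140625), (27.5273494720459, 25.164535522460938), 34.59925842285156)
[220 229  22  15 131] zmin/max 0.13 0.142 top 16 [ 0.5731 -0.1528  0.1389] ((573.8549194335938, -150.1457977294922), (22.474594116210938, 6.116053104400635), 68.89457702636719)
side 26 [0.186 0.516 0.69 ]
[323 134  14  19 223] zmin/max 0.215 0.247 top 63 [ 0.5307 -0.2307  0.2444] ((531.0130615234375, -233.3087158203125), (21.412240982055664, 23.98410415649414), 7.519412517547607)
[287 189  18  11  80] zmin/max 0.129 0.139 top 15 [ 0.5523 -0.1381  0.1345] ((551.2923583984375, -137.49620056152344), (21.85589599609375, 7.274346351623535), 54.86836242675781)
10.7667 [ 0.5637 -0.1425  0.0988] [-0.87  2.88  2.37] -0.0034674926810516113
```

Ram unchanged and on the die (knob top 0.246). Letting go, straight up.

Emit:
step_arm([
  [0,0,0,0.01,0],
  [0,0,0,0.015,0],
  [0,0,0,0.03,0],
  [0,0,0,0.04,0],
  [0,0,0,0.04,0],
  [0,0,0,0.04,0],
  [0,0,0,0.03,0],
  [0,0,0,0,0],
  [0,0,0,0,0],
  [0,0,0,0,0],
  [0,0,0,0,0],
])

```text
clock: 11.68
position: [0.563, -0.1429, 0.3027]
ee_rot: [-0.564, -0.427, 0.565, -0.426]
ft_force: [-0.3, -0.0, -0.8]
grip_width: 0.0
```

```bash
python3 k.py scene side; python3 - <<'E'
from h import *
p=camera("scene"); h=cv2.cvtColor(p["color"],cv2.COLOR_RGB2HSV)
W=pts(p,(h[...,0]>105)&(h[...,0]<130)&(h[...,1]>150)); W=W[(W[:,2]>.2)&(abs(W[:,1]-.16)<.06)]; print("blue top",np.percentile(W[:,2],95))
save(p,"end.png")
E
```

```text
scene 27 [ 1.068 -0.039  0.767]
[164 176  19  25 372] zmin/max 0.216 0.249 top 154 [ 0.5389 -0.2374  0.2466] ((537.626953125, -238.0392303466797), (26.774778366088867, 26.801122665405273), 40.79043960571289)
[219 216  23  18 272] zmin/max 0.16 0.165 top 192 [ 0.5642 -0.1425  0.1629] ((563.7933959960938, -142.59120178222656), (29.31864356994629, 31.142417907714844), 73.17961120605469)
side 28 [0.186 0.516 0.69 ]
[323 134  14  19 213] zmin/max 0.217 0.247 top 61 [ 0.5307 -0.2303  0.2442] ((530.9280395507812, -232.02381896972656), (22.64169692993164, 22.91855812072754), 14.257802963256836)
[287 178  18  11 124] zmin/max 0.16 0.164 top 69 [ 0.5606 -0.1394  0.1617] ((561.4069213867188, -139.537109375), (24.51323699951172, 25.19083595275879), 75.00527954101562)
11.7833 [ 0.563  -0.1427  0.3026] [-0.34 -0.34 -0.12] -0.0018747677216429581
blue top 0.26755437866114135
```

View pics/end.png

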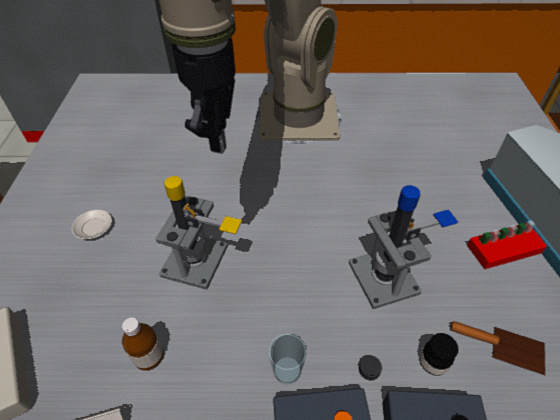

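The yellow ram is down (knob at px (174,188)), its paddle has sprung back (230,225), and the blue press is unchanged.

```bash
python3 -c "
from workcell import ticket; print(ticket.hand_in())"
```

```text
the job is handed in; nothing more can be done
None
```

The yellow press has had its one stroke and the job is handed in, at about 11.8 s on the clock.

- **Raise:** I gripped the yellow knob and lifted the ram from about 0.020 to 0.056, then let go. With the hand off, the knob top read 0.296 m, so the ram was hanging at 0.050, the top notch.
- **Release:** I pushed the paddle down about 24 mm with the closed fingers (about 2.4 N) and held it for over a second. The ram sank to the die and I lifted off.
- **Last checks:** The knob top is at 0.2466 m, so the ram is at about 0. The paddle has sprung back to 0.163 m and the arm is clear of everything. The blue press looks the same in the picture as at the start, with its knob top at 0.268 m (second notch).

**Disagreements:**
- The reported TCP was about 38 mm lower than the fingertips that all three cameras showed. Because of this my first grasp closed on air just above the knob, touching nothing. I worked from the camera heights after that.
- At the start the paddle read about 0.155 m instead of the stated 0.162. It read 0.162–0.163 from the time the ram was raised.

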